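# Bridge the calibration pads of a panel meter with tweezers

## Task

This opened panel meter goes into calibration while the two tinned pads of its selected input are bridged with metal tweezers, and the red link plugged beside one of the two pad pairs shows which input is selected. Take the tweezers out of their rest, squeeze them until the tips are as far apart as the middles of that pair's two pads, stand them gently upright with one tip on each pad, and finish while still holding them there, gap steady and both tips touching. Do not touch the other pair's pads with the tips, do not press hard on the board, and leave the cased meter and the screwdriver where they are.

Things in the scene. Friction and masses are not known exactly. Their poses are not given: they have to be found in the camera images.
- meter: opened panel meter, fixed: green board 100 x 90 mm on a black nest 120 x 110 mm. Origin under its centre on the table; board top at z = 20 mm. Parts on it reach z = 50 mm (upright display board at x = -45 mm) or 38 mm (-y edge). Two white frames along y, each with a header and two pads side by side along y: wide pair around (26, -10) mm, header at (26, 26); narrow pair (-18, -10), header (-18, 26)
- wide_pad_a (a point): middle of one tinned pad of the wide pair, 8 x 8 mm, on the board's top face; the middles of this pair's pads are 20 mm apart
- wide_pad_b (a point): middle of the other pad of the wide pair
- narrow_pad_a (a point): middle of one tinned pad of the narrow pair, 8 x 8 mm; the middles of this pair's pads are 12 mm apart
- narrow_pad_b (a point): middle of the other pad of the narrow pair
- red_link: red plug, fixed, 14 x 18 x 14 mm, on the header of the selected input: 36 mm from the middle of its own pad pair along the board's y axis, in the same white frame; origin under its centre on the board
- black_cover: black plug of the same size that covers the header of the input not in use
- tweezers: sprung steel tweezers, 36 g, loose, tips down in the rest. Origin midway between the open tips, z up to the tail (z = 120 mm), tips spread along y. Black grips 12 mm wide (x) from z = 54 to 84 mm, spreading downwards, outer faces 18 mm apart at z = 60 when open, parallel at a 9 mm tip gap. Blades turn about z = 110 mm: the tip gap changes 2.2 times as much as the width at z = 60
- tip_l (a point): steel tip of the tweezers, a 3 mm wide round nose; the point is its very end. It lies at +y of the tweezers
- tip_r (a point): steel tip of the tweezers, a 3 mm wide round nose; the point is its very end. It lies at -y of the tweezers
- blade_l (a joint): angle by which each blade is squeezed in from open (both move alike): 0 open (tips 28 mm apart), 0.036 rad at a 20 mm tip gap, 0.073 at 12 mm, stop at 0.12; tip gap = 28 mm - 220 mm x angle. The spring pushes on each finger with about 2.5 N at a 20 mm tip gap and 5 N at 12 mm, and opens the tips again when let go
- rest: grey tweezer rest, fixed, base 70 x 75 mm, with a well 33 mm wide along its y and 11 mm along its x; well floor at z = 8 mm, rim at z = 48 mm. Origin under its centre; the tweezers stand in the well with their axes along those of the rest
- meter_a: bystander: black cased panel meter 86 x 48 x 48 mm, loose, origin under its centre
- screwdriver: bystander: screwdriver with a red handle, 170 mm, lying loose
Not all that is in view belongs to the job. Leave any green or turquoise look-alike of the rest alone.

How it is judged:
By the outcome, as a careful person would: the job done as asked, in the order asked, and still so for the second after the job is handed in, while the arm keeps its last pose, push and grip.
It also fails if it takes over 43 s, if anything falls off the work surface, if the arm or the gripper's body presses on something with over 40 N, if the wrist force passes 120 N, or if a joint passes its speed limit or range.

## Robot

A 6-joint arm with a two-finger parallel gripper is mounted at the origin on the work surface. World frame = base frame: x ahead of the robot, y to its left, z up, the work surface at z = 0. Lengths are in m, angles in degrees, forces in N, time in s.
With the tool pointing down it reaches from about 0.25 to 0.725 m from the base axis. Payload 9.7 kg.
Tool frame: the origin (TCP) lies on the centre line of the jaws, within the pads' length; the fingertips stand 14 mm ahead of it and the grasp point (between the pads) lies 5 mm behind it; z points along the fingers, y is the line along which they close (so a half turn about z gives the same grasp; the last joint's range is limited). The gripper opens to 85 mm and grips with 20 to 120 N. Pads are 22 mm wide; open, the fingers measure 114 mm over their backs; the gripper's body (76 mm by 85 mm) begins 54 mm behind the grasp point. The pads swing forward as they close: fully open they stand 13 mm farther back than shut.
Start: joints at [-67.265, 4.979, 10.078, 95.1, 0, 90], TCP at [0.213, -0.507, 0.245] pointing down, gripper open.
Joint ranges: [-179.16, 179.16], [-48.56, 103.87], [-65.8, 70.77], [-126.05, 130.52], [-82.76, 87.17], [-180, 180]. Speed limits (degrees/s): [127.2, 127.2, 147.25, 180, 180, 180].

## Interface

Orientations are given as [roll, pitch, yaw] about the fixed x, y, z axes, in that order (R = Rz(yaw) Ry(pitch) Rx(roll)).
In Python, from workcell import bot, camera, get_calibration, ticket gives the robot as it stands. The module is installed in compiled form; this text tells all that it offers.
- The arm moves only by the tool send_rows, never from a script. Its arguments are lists of equal length, an entry for each row: "linear": the shift along the tool's x, y, z in m, a list of three; "twist": the turn, a rotation vector about the tool's x, y, z in units of 10 degrees (1.0 is 10 degrees), a list of three; "gripper": the opening in per cent of the stroke, from 0 (shut) to 100 (fully open). In form: {"linear": [[x, y, z], ...], "twist": [[wx, wy, wz], ...], "gripper": [gripper, ...]}. A call has 1 to 8 rows; each row shifts and turns the commanded pose from where the row before left it, along the tool's axes as they then stand; what a row does not reach is not made up. A row lasts 1/8 s, in which the tool goes at most 62.5 mm and 10.7 degrees, less where a joint would pass 70% of its speed; a pose out of reach is approached as far as the arm can. A call with a gripper value outside its range is refused whole. The fingers move at their own pace and stop on an object; "grip_force" is the grip in N (left out, the last holds). Time passes only in rows, so rows that do not move let the fingers close. It gives the time, the measured TCP pose, the force, the opening and the grip force at its end, in the units of the state.
- bot.get_obs(): the state, without advancing time (a new reading comes with each control period).
- camera(name): name is "side" or "top" or "wrist"; returns the picture (400x640x3 uint8, red, green, blue); there is no depth.
- get_calibration(name): a dict with "fx", "fy", "cx", "cy" (pixels), "k1" (the pictures are not rectified: a ray, as slopes to the right and down, at radius r is drawn at 1 + k1 r^2 times it, then the intrinsics apply), "origin" and "orientation" of the camera in the world; the wrist camera has in their place "hand_eye" (4x4, takes a point from camera to tool coordinates, whose origin is the TCP and whose axes are the flange's). Camera axes: x right, y down, z forward; pixel columns grow to the right and rows downward; lengths in m; the calibration is good to about 2 mm. A picture is of the moment at which its call begins: read the wrist's pose just before it. get_calibration takes no time and is no camera call.
- ticket.job_done(): hands the job in; it is judged then, once.
The state is a dict: "time": time; "q": joint angles; "qd": joint speeds; "joint_efforts": joint torques, N m; "ee_pos": TCP position; "tcp_rot": TCP orientation; "wrist_force": force on the tool from outside, world axes, zero at the start; "torque": the same for the moment, N m; "opening": finger opening in m; "grasp_force": force on a finger pad.
Only numpy, scipy, OpenCV 4.12 (cv2) and the standard library are available. Lean on these libraries where they do the work, as an engineer would, in place of code of your own. Each camera call takes 0.05 s, during which the arm holds its last target. There are 200 camera calls.

## Working session

There is one attempt and no reset: what is moved stays moved. The work goes in short steps, Python scripts to look and compute and a tool call to move; the robot and the scene stay as the last step left them, time stands still between calls to the robot, and variables do not carry over. Pictures are saved under pics/ and viewed, at most 10 in all, crops included, and the job is handed in when it is done.

Besides the shell and the picture viewer there is one more tool, called after ">>>" by a JSON object that holds its "api" and its "payload". send_rows: Moves the arm, as the interface text tells. Its arguments: {"type":"object","properties":{"linear":{"type":"array"},"twist":{"type":"array"},"gripper":{"type":"array"},"grip_force":{"type":"number"}},"required":["linear","twist","gripper"]}

```bash
mkdir -p pics; cat > h.py <<'E'
import numpy as np, cv2
from workcell import bot, camera, get_calibration, ticket
from scipy.spatial.transform import Rotation as R
def rpy(a): return R.from_euler('xyz',a,degrees=True).as_matrix()
def pose(name):
    c=get_calibration(name)
    if 'hand_eye' in c:
        o=bot.get_obs(); T=np.eye(4); T[:3,:3]=rpy(o['tcp_rot']); T[:3,3]=o['ee_pos']
        T=T@np.array(c['hand_eye']); return c,T[:3,:3],T[:3,3]
    q=np.array(c['orientation'],float)
    return c,(q if q.shape==(3,3) else rpy(q)),np.array(c['origin'])
def ray(P,u,v):
    c,Rm,o=P; d=np.array([(u-c['cx'])/c['fx'],(v-c['cy'])/c['fy']]); s=d.copy()
    for _ in range(20): s=d/(1+c['k1']*(s@s))
    r=Rm@np.array([s[0],s[1],1]); return o,r
def onz(P,u,v,z):
    o,r=ray(P,u,v); return o+r*(z-o[2])/r[2]
def proj(P,X):
    c,Rm,o=P; p=Rm.T@(np.array(X)-o); s=p[:2]/p[2]; s=s*(1+c['k1']*(s@s)); return s*[c['fx'],c['fy']]+[c['cx'],c['cy']]
def tri(P1,u1,P2,u2):
    o1,r1=ray(P1,*u1); o2,r2=ray(P2,*u2)
    A=np.stack([r1,-r2],1); t=np.linalg.lstsq(A,o2-o1,rcond=None)[0]
    a=o1+r1*t[0]; b=o2+r2*t[1]; return (a+b)/2,np.linalg.norm(a-b)
def snap(name,fn,box=None,s=1):
    P=pose(name); im=camera(name); np.save('pics/'+fn+'.npy',im)
    w=im if box is None else im[box[1]:box[3],box[0]:box[2]]
    cv2.imwrite('pics/'+fn+'.png',cv2.cvtColor(cv2.resize(w,None,fx=s,fy=s,interpolation=cv2.INTER_CUBIC),cv2.COLOR_RGB2BGR)); return P,im
E
python3 - <<'E'
from h import *
print(bot.get_obs())
for n in('top','side','wrist'): print(get_calibration(n))
snap('top','top0');snap('side','side0')
E
```

```text
{'time': 0.0, 'q': array([-6.72651778e+01,  5.01168188e+00,  1.00353730e+01,  9.50988359e+01,
       -1.44637806e-04,  9.00002336e+01]), 'qd': array([-0.03129809, -0.048184  , -0.00070506,  0.05803061, -0.01169997,
        0.03794162]), 'joint_efforts': array([-2.10814993e-03, -5.20383489e+01,  4.64808869e+01,  1.59571128e-02,
       -1.99865185e-04,  3.79459254e-05]), 'ee_pos': array([ 0.21247899, -0.50708327,  0.2445857 ]), 'tcp_rot': array([-1.79924855e+02,  1.44944067e-04,  2.27345887e+01]), 'wrist_force': array([ 0.28583007, -0.60354556,  0.55457846]), 'torque': array([0.00409286, 0.0449441 , 0.03231849]), 'grasp_force': 0.0, 'opening': 0.0854320251603371}
{'fx': 412.67957325782845, 'fy': 412.67957325782845, 'cx': 321.965117448186, 'cy': 200.6762726332444, 'k1': -0.10604480585550088, 'origin': array([ 0.37390494, -0.07267005,  0.89671778]), 'orientation': array([-170.70481419,    1.70706173,  -90.45916932])}
{'fx': 489.934664940964, 'fy': 489.934664940964, 'cx': 321.24969891547073, 'cy': 206.90306642288638, 'k1': 0.05203253219052955, 'origin': array([ 0.47334098, -0.86346614,  0.68287998]), 'orientation': array([-125.17419629,    0.22144333,   -3.59091243])}
{'fx': 322.1923371686479, 'fy': 322.1923371686479, 'cx': 315.38712304173856, 'cy': 198.1693130268297, 'k1': -0.05723719505201105, 'hand_eye': array([[ 6.23241838e-04, -9.48343046e-01, -3.17246086e-01,
         8.14610042e-02],
       [ 9.99999786e-01,  5.27397734e-04,  3.87988179e-04,
        -1.34030103e-04],
       [-2.00631024e-04, -3.17246260e-01,  9.48343171e-01,
        -1.28748742e-01],
       [ 0.00000000e+00,  0.00000000e+00,  0.00000000e+00,
         1.00000000e+00]])}
```

View pics/top0.png

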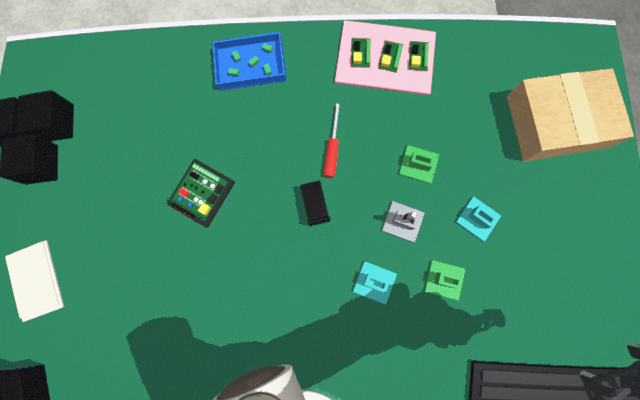

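View pics/side0.png

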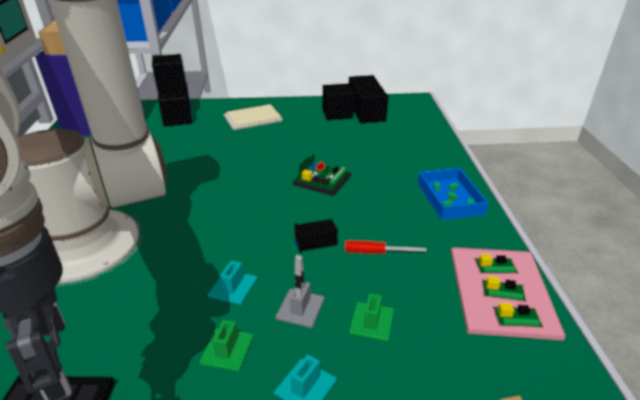

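Top view: grey rest with tweezers near (404,220), meter near (201,192) with the red link around (184,193), cased meter (315,203), screwdriver (332,145). I'll enlarge both areas.

```bash
python3 - <<'E'
from h import *
P=pose('top'); im=np.load('pics/top0.npy')
a=im[185:255,365:435]; b=im[155:230,160:240]
z=lambda w:cv2.resize(w,(400,400),interpolation=cv2.INTER_CUBIC)
cv2.imwrite('pics/z0.png',cv2.cvtColor(np.hstack([z(a),z(b)]),cv2.COLOR_RGB2BGR))
hsv=cv2.cvtColor(im,cv2.COLOR_RGB2HSV)
m=((hsv[...,1]<50)&(hsv[...,2]>70)).astype(np.uint8); k=np.zeros_like(m);k[190:250,375:435]=1
c=max(cv2.findContours(m*k,0,2)[0],key=cv2.contourArea)
print(cv2.minAreaRect(c),cv2.approxPolyDP(c,4,True)[:,0])
for p in cv2.approxPolyDP(c,4,True)[:,0]: print(onz(P,*p,0.008))
print('meter',onz(P,201,192,.02),'red',onz(P,184,193,.034),'cased',onz(P,315,203,.048),'sd',onz(P,332,145,.01))
E
```

```text
((402.9206848144531, 221.33143615722656), (35.37736892700195, 32.21598815917969), 19.798877716064453) [[392 201]
 [382 230]
 [414 241]
 [423 212]]
[ 0.51695165 -0.19996626  0.008     ]
[ 0.4539445 -0.1762403  0.008    ]
[ 0.42931883 -0.24441323  0.008     ]
[ 0.49188848 -0.26663082  0.008     ]
meter [0.54045189 0.21852896 0.02      ] red [0.53615092 0.2518687  0.034     ] cased [ 0.50835452 -0.03392976  0.048     ] sd [ 0.64484065 -0.07080556  0.01      ]
```

View pics/z0.png

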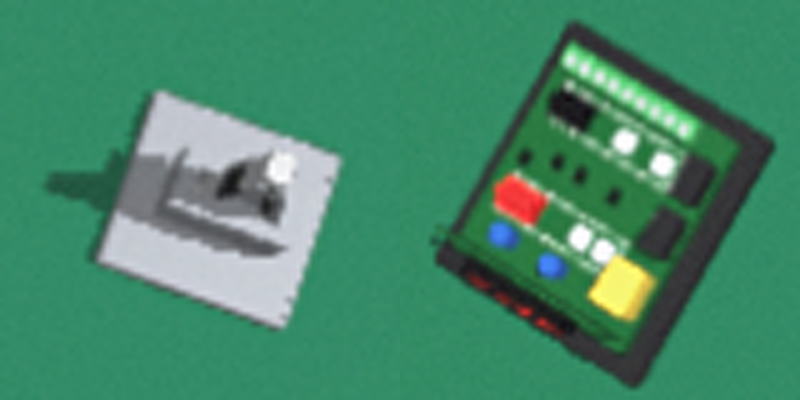

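The red link is at the narrow pair (pads at crop (580,237) and (603,250), display edge on its other side), so the tip gap must be 12 mm. The tweezers stand in the grey rest, which has a yaw of about -20°. Next I'll move above them for a near look.

```bash
cat >> h.py <<'E'
def plan(tgt,yaw,n):
    "rows (tool frame) from the measured pose to tgt, tool down"
    o=bot.get_obs(); p=np.array(o['ee_pos']); y0=o['tcp_rot'][2]; dy=(yaw-y0+180)%360-180; st=(np.array(tgt)-p)/n
    for i in range(n):
        a=np.radians(y0+dy*i/n); c,s=np.cos(a),np.sin(a)
        print(np.round([c*st[0]+s*st[1],s*st[0]-c*st[1],-st[2]],4).tolist(), 'tw',round(-dy/n/10,3))
E
python3 -c "
from h import *
plan([.473,-.222,.21],-20,8)"
```

```text
[0.0438, -0.0203, 0.0043] tw 0.534
[0.0417, -0.0243, 0.0043] tw 0.534
[0.0393, -0.0281, 0.0043] tw 0.534
[0.0365, -0.0316, 0.0043] tw 0.534
[0.0334, -0.0348, 0.0043] tw 0.534
[0.03, -0.0378, 0.0043] tw 0.534
[0.0264, -0.0404, 0.0043] tw 0.534
[0.0225, -0.0427, 0.0043] tw 0.534
```

>>> {"api": "send_rows", "payload": {"linear": [[0.0438, -0.0203, 0.0043], [0.0417, -0.0243, 0.0043], [0.0393, -0.0281, 0.0043], [0.0365, -0.0316, 0.0043], [0.0334, -0.0348, 0.0043], [0.03, -0.0378, 0.0043], [0.0264, -0.0404, 0.0043], [0.0225, -0.0427, 0.0043]], "twist": [[0, 0, 0.534], [0, 0, 0.534], [0, 0, 0.534], [0, 0, 0.534], [0, 0, 0.534], [0, 0, 0.534], [0, 0, 0.534], [0, 0, 0.534]], "gripper": [50, 50, 50, 50, 50, 50, 50, 50], "grip_force": 20}}

```text
time: 1.1
ee_pos: [0.4738, -0.2208, 0.2105]
tcp_rot: [180.0, 0.0, -20.2]
wrist_force: [1.1, -0.5, 0.2]
opening: 0.0429
grasp_force: 0.0
```

>>> {"api": "send_rows", "payload": {"linear": [[0, 0, 0], [0, 0, 0]], "twist": [[0, 0, 0], [0, 0, 0]], "gripper": [50, 50]}}

```text
time: 1.35
ee_pos: [0.4727, -0.2222, 0.2107]
tcp_rot: [180.0, 0.0, -19.9]
wrist_force: [-0.8, -0.1, -0.7]
opening: 0.0429
grasp_force: 0.0
```

```bash
python3 - <<'E'
from h import *
P,im=snap('wrist','w1')
print(bot.get_obs()['ee_pos'],bot.get_obs()['tcp_rot'])
for z in(.0,.048,.128): print(z,proj(P,[.473,-.222,z]))
E
```

```text
[ 0.47255317 -0.22265713  0.21082572] [ 1.79989587e+02  2.00820680e-02 -1.99660829e+01]
0.0 [314.93609355 169.73147663]
0.048 [314.93527681 181.68651212]
0.128 [314.93350986 212.32554665]
```

View pics/w1.png

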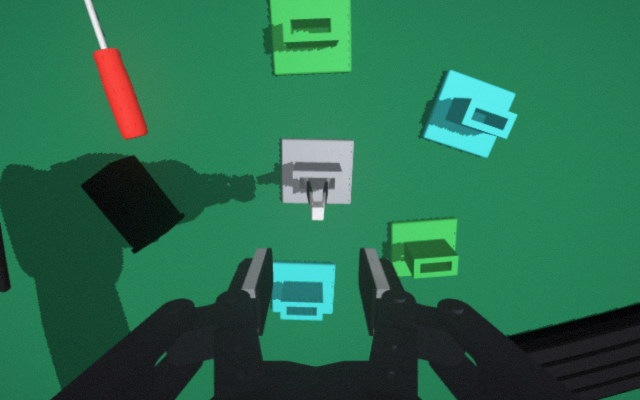

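Rest fills (281-353, 139-205) and is nearly axis-aligned. The tail is at (318,212), against a predicted (315,212), so I'm about 1 mm off.

```bash
python3 - <<'E'
from h import *
P=pose('wrist'); im=np.load('pics/w1.npy'); hsv=cv2.cvtColor(im,cv2.COLOR_RGB2HSV)
m=((hsv[...,1]<60)&(hsv[...,2]>60)).astype(np.uint8); k=np.zeros_like(m);k[135:206,275:360]=1
c=max(cv2.findContours(m*k,0,2)[0],key=cv2.contourArea)
b=cv2.boxPoints(cv2.minAreaRect(c)); W=np.array([onz(P,*p,.008) for p in b]); print(b.round(1).tolist(),W.mean(0),[(np.linalg.norm(W[i]-W[i-1]),np.degrees(np.arctan2(*(W[i]-W[i-1])[[1,0]]))) for i in range(4)])
k[:]=0;k[200:225,305:330]=1; k=k*(im.min(2)>190); ys,xs=np.nonzero(k); print(xs.min(),xs.max(),ys.min(),ys.max(),onz(P,xs.mean(),(ys.min()+ys.max())/2,.126))
E
```

```text
[[281.0, 139.0], [353.0, 139.0], [353.0, 205.0], [281.0, 205.0]] [ 0.47052021 -0.22394241  0.008     ] [(np.float64(0.07183769644444535), np.float64(-21.815717396094016)), (np.float64(0.07378872355382456), np.float64(-109.93466079198281)), (np.float64(0.07187721443362655), np.float64(162.13278745786116)), (np.float64(0.07873982182265915), np.float64(70.04246067617757))]
312 323 208 219 [ 0.47061936 -0.22349529  0.126     ]
```

```bash
python3 -c "
from h import *
plan([.4706,-.2237,.074],-20,5)"
```

```text
[-0.0003, 0.0003, 0.0274] tw 0.001
[-0.0003, 0.0003, 0.0274] tw 0.001
[-0.0003, 0.0003, 0.0274] tw 0.001
[-0.0003, 0.0003, 0.0274] tw 0.001
[-0.0003, 0.0003, 0.0274] tw 0.001
```

>>> {"api": "send_rows", "payload": {"linear": [[-0.0015, 0.0013, 0.02], [0, 0, 0.028], [0, 0, 0.028], [0, 0, 0.028], [0, 0, 0.02], [0, 0, 0.0125], [0, 0, 0], [0, 0, 0]], "twist": [[0, 0, 0], [0, 0, 0], [0, 0, 0], [0, 0, 0], [0, 0, 0], [0, 0, 0], [0, 0, 0], [0, 0, 0]], "gripper": [50, 50, 50, 50, 50, 40, 30, 28]}}

```text
time: 2.4
ee_pos: [0.4714, -0.2233, 0.0754]
tcp_rot: [180.0, -0.1, -20.0]
wrist_force: [0.5, 0.1, -0.1]
opening: 0.0239
grasp_force: 0.0
```

```bash
python3 -c "
from h import *
o=bot.get_obs();print(o['ee_pos'],o['tcp_rot'],o['wrist_force'],o['opening']);snap('wrist','w2',(215,120,415,270),4)"
```

```text
[ 0.47139719 -0.22334838  0.07536309] [ 1.79992924e+02 -7.09328412e-02 -2.00079265e+01] [ 0.4888431   0.13909839 -0.09224803] 0.023881104465443833
```

View pics/w2.png

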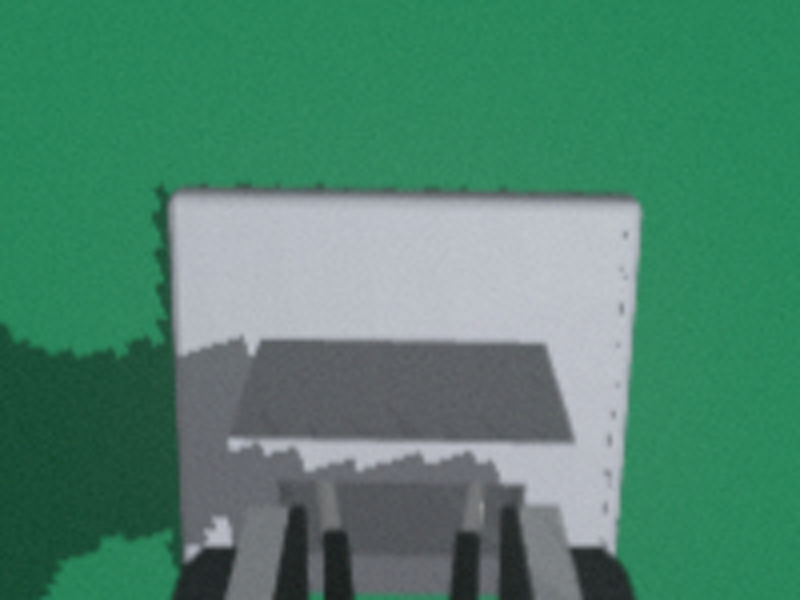

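The grips sit centred between the finger pads, and the tips are inside the well. Time to squeeze.

>>> {"api": "send_rows", "payload": {"linear": [[0, 0, 0], [0, 0, 0], [0, 0, 0], [0, 0, 0]], "twist": [[0, 0, 0], [0, 0, 0], [0, 0, 0], [0, 0, 0]], "gripper": [20, 15, 12.6, 12.6]}}

```text
time: 2.95
ee_pos: [0.4713, -0.223, 0.0747]
tcp_rot: [180.0, -0.0, -20.0]
wrist_force: [-0.4, -0.1, 3.8]
opening: 0.0108
grasp_force: 2.6
```

>>> {"api": "send_rows", "payload": {"linear": [[0, 0, -0.01], [0, 0, -0.025], [0, 0, -0.035], [0, 0, -0.02], [0, 0, 0], [0, 0, 0]], "twist": [[0, 0, 0], [0, 0, 0], [0, 0, 0], [0, 0, 0], [0, 0, 0], [0, 0, 0]], "gripper": [12.6, 12.6, 12.6, 12.6, 12.6, 12.6]}}

```text
time: 3.7
ee_pos: [0.4708, -0.2227, 0.1634]
tcp_rot: [-180.0, 0.1, -20.0]
wrist_force: [-0.5, -0.6, -1.5]
opening: 0.0107
grasp_force: 4.8
```

```bash
python3 -c "
from h import *
o=bot.get_obs();print(o['ee_pos'],o['tcp_rot'],o['wrist_force'],o['opening'],o['grasp_force'])
P,_=snap('wrist','w3',(215,150,415,300),4)
T=np.array(o['ee_pos'])
print(proj(P,T-[0,0,.066]))
Q,_=snap('side','s3')"
```

```text
[ 0.47081997 -0.22272557  0.16338052] [-1.79993157e+02  7.68328325e-02 -1.99838011e+01] [-0.54740951 -0.58373435 -1.52382454] 0.010715645698910868 4.759634435176849
[315.40595639 221.65282514]
```

View pics/w3.png

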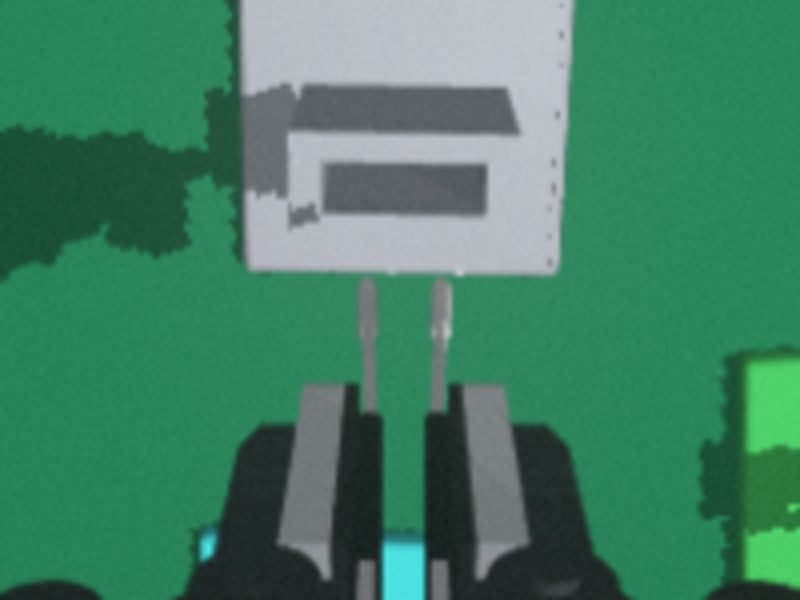

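Tweezers are held upright and clear of the rest, tips at crop (367,283) and (442,283), i.e. pixels (306.8,220.8) and (325.5,220.8). I'll compute the gap and locate the pads.

```bash
python3 - <<'E'
from h import *
P=pose('wrist'); o=bot.get_obs(); Rt=rpy(o['tcp_rot']); z=o['ee_pos'][2]
im=np.load('pics/w3.npy'); g=im.astype(int); 
for v in (222,226,230): print(v,im[v,300:334].max(1).tolist())
for d in (.064,.066,.068):
  A,B=[onz(P,u,222.5,z-d) for u in (306.75,325.5)]; print(d,np.linalg.norm(A-B), Rt.T@((A+B)/2-o['ee_pos']))
# pads from top view
P=pose('top'); t=np.load('pics/top0.npy')
m=(t.min(2)>195).astype(np.uint8); k=np.zeros_like(m);k[175:210,185:232]=1
n,l,s,c=cv2.connectedComponentsWithStats(m*k)
for i in range(1,n):
  if s[i,4]>4: print(s[i,4],c[i],onz(P,*c[i],.02))
plan([.55,.2,.18],-30,8)
E
```

```text
222 [136, 135, 135, 134, 124, 120, 121, 126, 118, 127, 133, 136, 137, 135, 136, 138, 136, 135, 134, 134, 138, 136, 133, 121, 127, 130, 142, 155, 140, 136, 134, 136, 138, 135]
226 [137, 136, 135, 134, 123, 120, 120, 120, 118, 125, 134, 136, 136, 135, 137, 132, 138, 136, 136, 135, 133, 133, 127, 121, 127, 131, 145, 162, 139, 135, 135, 133, 137, 138]
230 [134, 134, 139, 134, 124, 125, 124, 122, 123, 120, 133, 139, 136, 136, 136, 135, 135, 135, 133, 138, 134, 134, 125, 122, 131, 142, 165, 157, 139, 133, 138, 136, 135, 130]
0.064 0.01213667959458659 [0.00032899 0.00047105 0.06399939]
0.066 0.012262714284397895 [-0.00051188  0.00047876  0.06600101]
0.068 0.012388748974209213 [-0.00135276  0.00048648  0.06800263]
14 [204.5        181.28571429] [0.56442504 0.21159697 0.02      ]
14 [212.  185.5] [0.55464675 0.19424793 0.02      ]
14 [195.64285714 199.21428571] [0.52450096 0.22998417 0.02      ]
15 [200.13333333 201.53333333] [0.51920674 0.21961618 0.02      ]
[-0.0087, -0.053, -0.0021] tw 0.125
[-0.0099, -0.0528, -0.0021] tw 0.125
[-0.011, -0.0526, -0.0021] tw 0.125
[-0.0122, -0.0524, -0.0021] tw 0.125
[-0.0133, -0.0521, -0.0021] tw 0.125
[-0.0145, -0.0518, -0.0021] tw 0.125
[-0.0156, -0.0514, -0.0021] tw 0.125
[-0.0167, -0.0511, -0.0021] tw 0.125
```

```bash
python3 -c "
from h import *
plan([.5218,.2248,.15],-30,12)"
```

```text
[-0.0087, -0.0365, 0.0011] tw 0.083
[-0.0093, -0.0364, 0.0011] tw 0.083
[-0.0098, -0.0362, 0.0011] tw 0.083
[-0.0103, -0.0361, 0.0011] tw 0.083
[-0.0109, -0.0359, 0.0011] tw 0.083
[-0.0114, -0.0358, 0.0011] tw 0.083
[-0.0119, -0.0356, 0.0011] tw 0.083
[-0.0124, -0.0354, 0.0011] tw 0.083
[-0.0129, -0.0352, 0.0011] tw 0.083
[-0.0134, -0.035, 0.0011] tw 0.083
[-0.0139, -0.0348, 0.0011] tw 0.083
[-0.0145, -0.0346, 0.0011] tw 0.083
```

>>> {"api": "send_rows", "payload": {"linear": [[-0.0043, -0.0182, 0], [-0.0043, -0.0182, 0], [-0.0093, -0.0364, 0.001], [-0.0098, -0.0362, 0.001], [-0.0103, -0.0361, 0.001], [-0.0109, -0.0359, 0.001], [-0.0114, -0.0358, 0.001], [-0.0119, -0.0356, 0.001]], "twist": [[0, 0, 0.042], [0, 0, 0.042], [0, 0, 0.083], [0, 0, 0.083], [0, 0, 0.083], [0, 0, 0.083], [0, 0, 0.083], [0, 0, 0.083]], "gripper": [12.6, 12.6, 12.6, 12.6, 12.6, 12.6, 12.6, 12.6]}}

```text
time: 4.8
ee_pos: [0.4416, -0.0916, 0.1677]
tcp_rot: [-174.1, 0.3, -15.2]
wrist_force: [0.1, -0.1, 0.4]
opening: 0.0107
grasp_force: 4.8
```

>>> {"api": "send_rows", "payload": {"linear": [[-0.0124, -0.0354, 0.001], [-0.0129, -0.0352, 0.001], [-0.0134, -0.035, 0.001], [-0.0139, -0.0348, 0.001], [-0.0072, -0.0173, 0.002], [-0.0072, -0.0173, 0.002], [0, 0, 0], [0, 0, 0]], "twist": [[0, 0, 0.083], [0, 0, 0.083], [0, 0, 0.083], [0, 0, 0.083], [0, 0, 0.042], [0, 0, 0.042], [0, 0, 0], [0, 0, 0]], "gripper": [12.6, 12.6, 12.6, 12.6, 12.6, 12.6, 12.6, 12.6]}}

```text
time: 5.8
ee_pos: [0.3911, -0.0258, 0.1844]
tcp_rot: [-169.0, 0.9, -11.3]
wrist_force: [-0.0, 1.0, -0.1]
opening: 0.011
grasp_force: 4.8
```

```bash
python3 -c "
from h import *
o=bot.get_obs();print(o['ee_pos'],o['tcp_rot'],o['wrist_force'],o['opening'],o['grasp_force'])
P,_=snap('wrist','w4',(215,150,415,300),4)
for X in ([.5245,.23],[.5192,.2196],[.5644,.2116]): print(proj(P,X+[.02]))"
```

```text
[ 0.39114603 -0.02580291  0.18437177] [-168.98724027    0.92710653  -11.30579148] [-0.04252568  1.01052338 -0.07217233] 0.010999862272939432 4.7578214854002
[84.5515827  92.57519838]
[93.76405876 95.44829752]
[84.33585893 48.21477495]
```

View pics/w4.png

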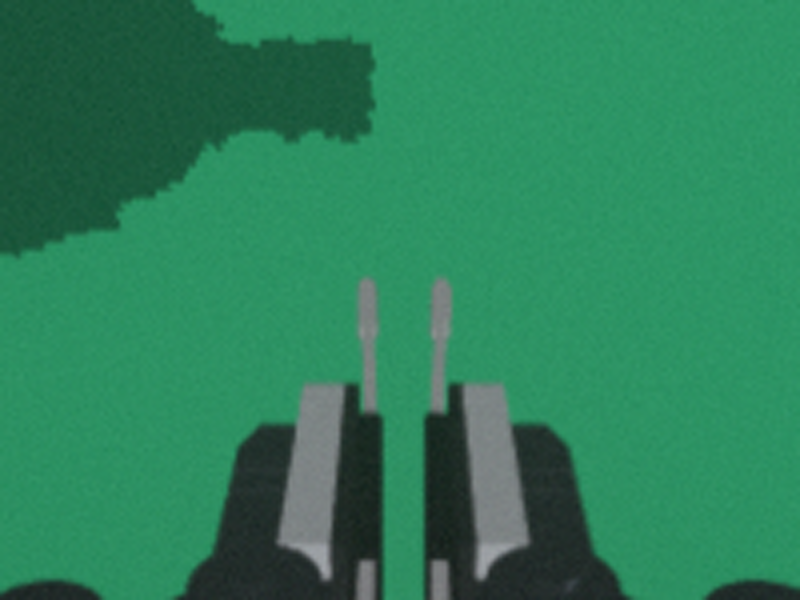

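The tweezers are still held the same way over bare table, but the arm stopped short and the tool has tilted 11°. A joint limit is likely, so I'll check the joints.

```bash
python3 -c "
from h import *
o=bot.get_obs();print(o['q'],o['qd'])"
```

```text
[-11.36601395 -17.11533672 -17.44895542  90.61394187  11.01264441
 179.94350249] [-0.06814754  0.16062842 -0.06547341 -0.0189068   0.04928998 -0.00512437]
```

Joint 6 is at its 180° limit. I'll use the half-turned grasp (yaw 150°), first levelling the tool and then turning back.

```bash
cat >> h.py <<'E'
from scipy.spatial.transform import Slerp
def plan2(wps):
    "wps: (pos,yaw,n) list, tool down; general rows"
    o=bot.get_obs(); p=np.array(o['ee_pos']); r=R.from_euler('xyz',o['tcp_rot'],degrees=True); L=[];W=[]
    for t,y,n in wps:
        e=R.from_euler('xyz',[180,0,y],degrees=True); s=Slerp([0,1],R.concatenate([r,e])); st=(np.array(t)-p)/n
        for i in range(n):
            a=s(i/n); L.append((a.as_matrix().T@st).round(4).tolist()); W.append(((a.inv()*s((i+1)/n)).as_rotvec(degrees=True)/10).round(3).tolist())
        p=np.array(t); r=e
    for i in range(0,len(L),8): print(L[i:i+8],'\n',W[i:i+8])
E
python3 -c "
from h import *
plan2([([.40,0.0,.175],0,3),([.47,.11,.16],70,8),([.5218,.2248,.15],150,9)])"
```

```text
[[0.0013, -0.0083, 0.0048], [0.0018, -0.0085, 0.0042], [0.0024, -0.0086, 0.0037], [0.0087, -0.0138, 0.0019], [0.0107, -0.0123, 0.0019], [0.0125, -0.0105, 0.0019], [0.0139, -0.0085, 0.0019], [0.0151, -0.0062, 0.0019]] 
 [[-0.369, -0.005, -0.379], [-0.369, -0.005, -0.379], [-0.369, -0.005, -0.379], [0.0, 0.0, -0.875], [0.0, 0.0, -0.875], [-0.0, 0.0, -0.875], [0.0, 0.0, -0.875], [-0.0, 0.0, -0.875]]
[[0.0158, -0.0039, 0.0019], [0.0162, -0.0014, 0.0019], [0.0163, 0.0011, 0.0019], [0.014, 0.001, 0.0011], [0.0136, 0.0032, 0.0011], [0.013, 0.0053, 0.0011], [0.012, 0.0072, 0.0011], [0.0107, 0.009, 0.0011]] 
 [[0.0, 0.0, -0.875], [-0.0, 0.0, -0.875], [0.0, 0.0, -0.875], [-0.0, 0.0, -0.889], [0.0, 0.0, -0.889], [-0.0, 0.0, -0.889], [0.0, 0.0, -0.889], [-0.0, 0.0, -0.889]]
[[0.0092, 0.0105, 0.0011], [0.0075, 0.0118, 0.0011], [0.0056, 0.0128, 0.0011], [0.0035, 0.0135, 0.0011]] 
 [[0.0, 0.0, -0.889], [0.0, 0.0, -0.889], [-0.0, 0.0, -0.889], [0.0, 0.0, -0.889]]
```

>>> {"api": "send_rows", "payload": {"linear": [[0.0013, -0.0083, 0.0048], [0.0018, -0.0085, 0.0042], [0.0024, -0.0086, 0.0037], [0.0087, -0.0138, 0.0019], [0.0107, -0.0123, 0.0019], [0.0125, -0.0105, 0.0019], [0.0139, -0.0085, 0.0019], [0.0151, -0.0062, 0.0019]], "twist": [[-0.369, -0.005, -0.379], [-0.369, -0.005, -0.379], [-0.369, -0.005, -0.379], [0, 0, -0.875], [0, 0, -0.875], [0, 0, -0.875], [0, 0, -0.875], [0, 0, -0.875]], "gripper": [12.6, 12.6, 12.6, 12.6, 12.6, 12.6, 12.6, 12.6]}}

```text
time: 6.85
ee_pos: [0.444, 0.0693, 0.1653]
tcp_rot: [-180.0, -0.0, 44.1]
wrist_force: [-1.1, 0.1, 0.2]
opening: 0.0106
grasp_force: 4.8
```

>>> {"api": "send_rows", "payload": {"linear": [[0.0158, -0.0039, 0.0019], [0.0162, -0.0014, 0.0019], [0.0163, 0.0011, 0.0019], [0.014, 0.001, 0.0011], [0.0136, 0.0032, 0.0011], [0.013, 0.0053, 0.0011], [0.012, 0.0072, 0.0011], [0.0107, 0.009, 0.0011]], "twist": [[0, 0, -0.875], [0, 0, -0.875], [0, 0, -0.875], [0, 0, -0.889], [0, 0, -0.889], [0, 0, -0.889], [0, 0, -0.889], [0, 0, -0.889]], "gripper": [12.6, 12.6, 12.6, 12.6, 12.6, 12.6, 12.6, 12.6]}}

```text
time: 7.85
ee_pos: [0.4989, 0.1743, 0.154]
tcp_rot: [-180.0, -0.0, 114.8]
wrist_force: [0.2, -0.5, -0.4]
opening: 0.0108
grasp_force: 4.8
```

```bash
python3 -c "
from h import *
o=bot.get_obs();print(o['ee_pos'],o['tcp_rot'],o['q'],o['opening'],o['grasp_force'])
plan2([([.5218,.2248,.14],150,6)])"
```

```text
[0.49894639 0.17427295 0.15403232] [-1.79988708e+02 -8.83995923e-03  1.14765738e+02] [ 1.92494297e+01  1.17965531e+00 -3.97735696e+00  8.48550769e+01
  7.71355856e-03  8.44836899e+01] 0.010815432955031554 4.761173129081726
[[0.0061, 0.007, 0.0023], [0.0053, 0.0076, 0.0023], [0.0045, 0.0081, 0.0023], [0.0037, 0.0085, 0.0023], [0.0028, 0.0088, 0.0023], [0.0018, 0.0091, 0.0023]] 
 [[-0.0, -0.0, -0.587], [-0.0, -0.0, -0.587], [-0.0, -0.0, -0.587], [-0.0, -0.0, -0.587], [-0.0, -0.0, -0.587], [-0.0, -0.0, -0.587]]
```

>>> {"api": "send_rows", "payload": {"linear": [[0.0061, 0.007, 0.0023], [0.0053, 0.0076, 0.0023], [0.0045, 0.0081, 0.0023], [0.0037, 0.0085, 0.0023], [0.0028, 0.0088, 0.0023], [0.0018, 0.0091, 0.0023], [0, 0, 0], [0, 0, 0]], "twist": [[0, 0, -0.587], [0, 0, -0.587], [0, 0, -0.587], [0, 0, -0.587], [0, 0, -0.587], [0, 0, -0.587], [0, 0, 0], [0, 0, 0]], "gripper": [12.6, 12.6, 12.6, 12.6, 12.6, 12.6, 12.6, 12.6]}}

```text
time: 8.85
ee_pos: [0.5217, 0.2242, 0.1405]
tcp_rot: [-180.0, -0.0, 149.6]
wrist_force: [-0.3, -0.5, -0.6]
opening: 0.0107
grasp_force: 4.8
```

```bash
python3 -c "
from h import *
o=bot.get_obs();print(o['ee_pos'],o['tcp_rot'],o['opening'],o['grasp_force'])
P,_=snap('wrist','w5',(215,140,415,290),4)
for X in ([.5245,.23],[.5192,.2196],[.5644,.2116]): print((proj(P,X+[.02])-[215,140])*4)"
```

```text
[0.52168608 0.22421148 0.14053755] [-1.79997219e+02 -7.78612998e-03  1.49573844e+02] 0.010711354702574885 4.758594185113907
[433.03208724 222.73399978]
[375.73974555 225.93478345]
[451.55418585 416.94099467]
```

View pics/w5.png

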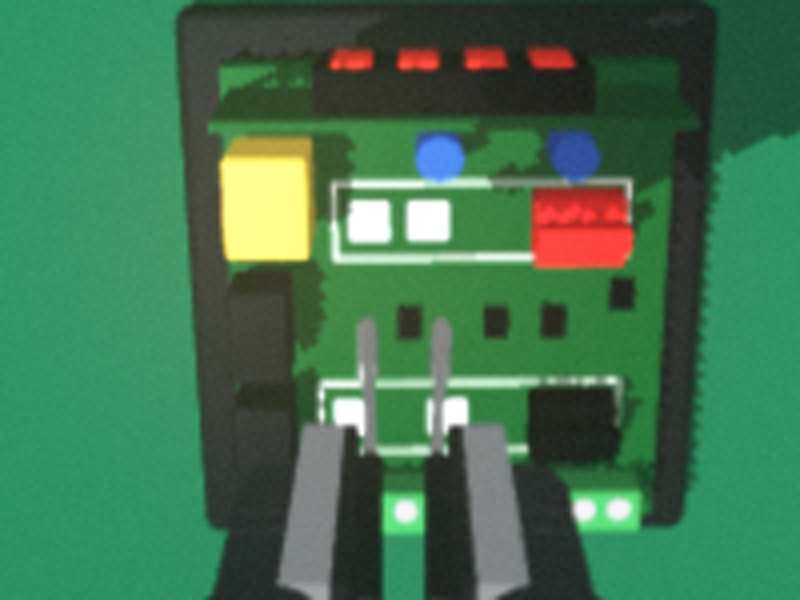

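The pads of the narrow pair show at crop (369,221) and (428,221), level with the tool, red link on the same frame at (582,230). The tips are at (367,320) and (441,320), in front of them as perspective gives. Now I'll compute the correction in tool axes.

```bash
python3 - <<'E'
from h import *
P=pose('wrist'); o=bot.get_obs(); Rt=rpy(o['tcp_rot']); T=np.array(o['ee_pos']); im=np.load('pics/w5.npy')
m=(im.min(2)>180).astype(np.uint8); k=np.zeros_like(m);k[188:202,301:329]=1
n,l,s,c=cv2.connectedComponentsWithStats(m*k); C=[c[i] for i in range(1,n) if s[i,4]>40]; print(C,s[1:])
A=[onz(P,*x,.02) for x in C]; print(A,np.linalg.norm(A[0]-A[1])); d=A[1]-A[0]; print('pad line dir',Rt.T@d)
print('mid tool',Rt.T@((A[0]+A[1])/2-T))
for x in (0,-.001,-.002): print(x,proj(P,T+Rt@[x,0.0005,.0667]))
for v in (219.5,221,222.5): print(v,Rt.T@(onz(P,316.1,v,T[2]-.0667)-T))
E
```

```text
[array([306.82568807, 195.11009174]), array([321.5, 194.5])] [[302 190  11  11 109]
 [317 190  10  10 100]]
[array([0.51738744, 0.21868503, 0.02      ]), array([0.52296665, 0.22924291, 0.02      ])] 0.011941372360969994
pad line dir [5.32426831e-04 1.19294967e-02 1.87062522e-06]
mid tool [ 0.0011897  -0.00097629  0.12066669]
0 [316.01314737 221.68223259]
-0.001 [316.01123741 223.09228472]
-0.002 [316.00933191 224.4979739 ]
219.5 [0.00154158 0.00055485 0.06670007]
221 [0.00048275 0.00055627 0.06670008]
222.5 [-0.00057955  0.00055769  0.06670009]
```

>>> {"api": "send_rows", "payload": {"linear": [[0.0012, -0.0015, 0.01], [0, 0, 0.012], [0, 0, 0.012], [0, 0, 0.008], [0, 0, 0], [0, 0, 0]], "twist": [[0, 0, 0], [0, 0, 0], [0, 0, 0], [0, 0, 0], [0, 0, 0], [0, 0, 0]], "gripper": [12.6, 12.6, 12.6, 12.6, 12.6, 12.6]}}

```text
time: 9.65
ee_pos: [0.5201, 0.2239, 0.099]
tcp_rot: [180.0, 0.0, 149.7]
wrist_force: [0.3, 0.1, -0.7]
opening: 0.0109
grasp_force: 4.8
```

```bash
python3 - <<'E'
from h import *
o=bot.get_obs();print(o['ee_pos'],o['tcp_rot'],o['opening'],o['wrist_force'])
P,im=snap('wrist','w6',(265,170,365,245),8)
Rt=rpy(o['tcp_rot']); T=np.array(o['ee_pos'])
m=(im.min(2)>180).astype(np.uint8); k=np.zeros_like(m);k[190:240,290:345]=1
n,l,s,c=cv2.connectedComponentsWithStats(m*k)
for i in range(1,n):
  if s[i,4]>30: print(s[i],c[i],Rt.T@(onz(P,*c[i],.02)-T))
E
```

```text
[0.5201025  0.22389059 0.09902405] [1.79956984e+02 2.21124917e-02 1.49709074e+02] 0.010917433133388546 [ 0.34364802  0.0878782  -0.66357567]
[302 203  22   2  44] [312.5 203.5] [ 0.00830314 -0.00190332  0.07901945]
[301 209  12  12 135] [306.6962963  214.57777778] [ 0.0001834  -0.00593398  0.07901955]
[318 210  13  11 129] [323.98449612 215.10852713] [-0.00020044  0.00602174  0.07902868]
[296 215   9  12  36] [298.27777778 222.44444444] [-0.00570592 -0.01185283  0.07901738]
[328 225  17   2  34] [336.  225.5] [-0.00799777  0.01450183  0.07903805]
```

View pics/w6.png

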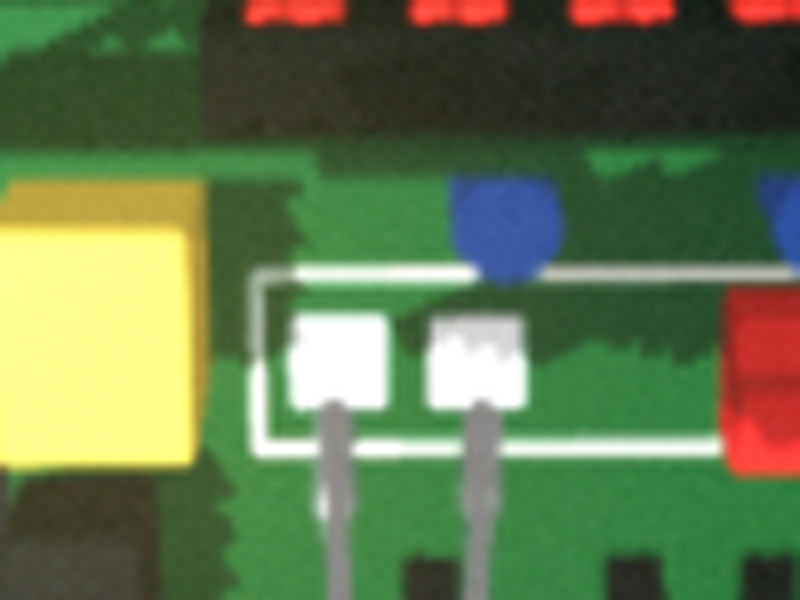

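Pads sit at crop (338,362) and (477,362), with tips at x = 334 and 482, nearer the camera and so slightly magnified. The gap comes out near 12.1 mm, both are centred and no lateral correction is needed. Now to creep down.

>>> {"api": "send_rows", "payload": {"linear": [[0, 0, 0.005], [0, 0, 0.004], [0, 0, 0.001], [0, 0, 0], [0, 0, 0]], "twist": [[0, 0, 0], [0, 0, 0], [0, 0, 0], [0, 0, 0], [0, 0, 0]], "gripper": [12.6, 12.6, 12.6, 12.6, 12.6]}}

```text
time: 10.32
ee_pos: [0.52, 0.2238, 0.0888]
tcp_rot: [180.0, 0.0, 149.7]
wrist_force: [-0.2, 0.2, -0.5]
opening: 0.011
grasp_force: 4.8
```

>>> {"api": "send_rows", "payload": {"linear": [[0, 0, 0.001], [0, 0, 0], [0, 0, 0]], "twist": [[0, 0, 0], [0, 0, 0], [0, 0, 0]], "gripper": [12.6, 12.6, 12.6]}}

```text
time: 10.7
ee_pos: [0.52, 0.2238, 0.0878]
tcp_rot: [180.0, 0.0, 149.7]
wrist_force: [0.5, -0.4, -0.1]
opening: 0.011
grasp_force: 4.8
```

>>> {"api": "send_rows", "payload": {"linear": [[0, 0, 0.0006], [0, 0, 0], [0, 0, 0]], "twist": [[0, 0, 0], [0, 0, 0], [0, 0, 0]], "gripper": [12.6, 12.6, 12.6]}}

```text
time: 11.08
ee_pos: [0.52, 0.2238, 0.0871]
tcp_rot: [180.0, 0.0, 149.7]
wrist_force: [0.1, -0.2, 1.0]
opening: 0.011
grasp_force: 4.8
```

>>> {"api": "send_rows", "payload": {"linear": [[0, 0, 0.0005], [0, 0, 0], [0, 0, 0]], "twist": [[0, 0, 0], [0, 0, 0], [0, 0, 0]], "gripper": [12.6, 12.6, 12.6]}}

```text
time: 11.45
ee_pos: [0.5201, 0.2239, 0.0869]
tcp_rot: [180.0, 0.0, 149.7]
wrist_force: [0.2, -0.1, 3.1]
opening: 0.0107
grasp_force: 4.9
```

```bash
python3 - <<'E'
from h import *
f=[]
for i in range(6): camera('wrist'); o=bot.get_obs(); f.append(o['wrist_force'])
print(np.mean(f,0),np.std(f,0),o['ee_pos'],o['opening'])
E
```

```text
[ 0.04419205 -0.34682898  3.59303558] [0.42033721 0.43537629 0.5940947 ] [0.52003926 0.22386672 0.08676301] 0.010768841919548636
```

Contact at about 4 N, at the expected height. I'll look to confirm both tips.

```bash
python3 -c "
from h import *
P,im=snap('wrist','w7',(265,180,365,255),8)
o=bot.get_obs();Rt=rpy(o['tcp_rot']); T=np.array(o['ee_pos']);print(o['torque'],o['wrist_force'])
for y in(-.006,.006): print((proj(P,T+Rt@[0,y,.0667])-[265,180])*8)"
```

```text
[0.02716131 0.03848978 0.04564667] [0.52810037 0.64029639 3.75246689]
[328.90611782 333.54275186]
[475.40293102 333.70017597]
```

View pics/w7.png

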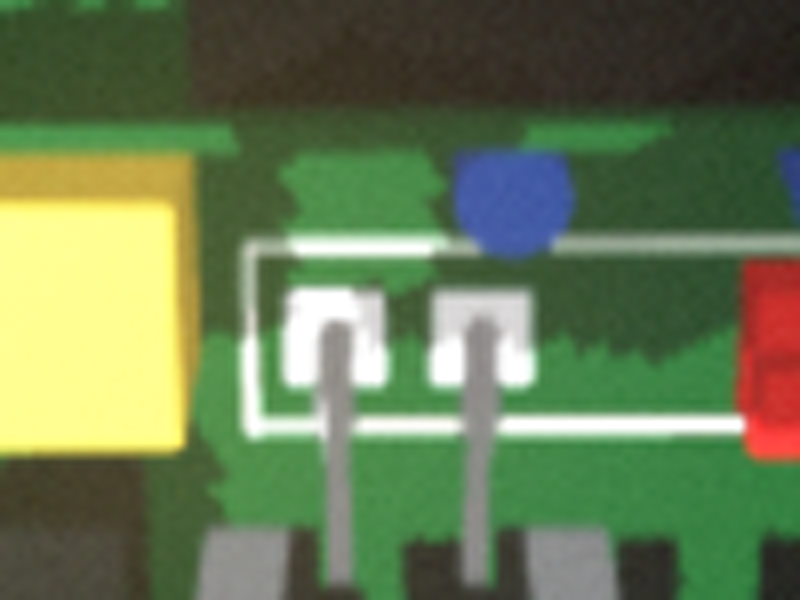

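Each tip lies on its pad: tips at (336,328) and (482,325), pad middles at (336,338) and (482,338), so the gap matches. A small extra 0.3 mm will make sure both bear.

>>> {"api": "send_rows", "payload": {"linear": [[0, 0, 0.0003], [0, 0, 0], [0, 0, 0], [0, 0, 0]], "twist": [[0, 0, 0], [0, 0, 0], [0, 0, 0], [0, 0, 0]], "gripper": [12.6, 12.6, 12.6, 12.6]}}

```text
time: 12.3
ee_pos: [0.5201, 0.2239, 0.0867]
tcp_rot: [179.9, 0.0, 149.7]
wrist_force: [-0.1, 0.4, 5.4]
opening: 0.0107
grasp_force: 5.0
```

```bash
python3 - <<'E'
from h import *
f=[]
for i in range(8): im=camera('wrist'); o=bot.get_obs(); f.append(np.r_[o['wrist_force'],o['torque'],o['opening']*1e3])
print(np.mean(f,0).round(3),o['ee_pos'],o['tcp_rot'],o['time'])
E
```

```text
[-0.449  0.057  5.434 -0.052  0.044 -0.    10.806] [0.52011903 0.22391143 0.08667053] [1.79945373e+02 2.70449974e-02 1.49708632e+02] 12.7
```

```bash
python3 -c "
from h import *
print(ticket.job_done())"
```

```text
the job is handed in; nothing more can be done
None
```

I handed the job in with the tweezers held upright, one tip on each narrow-pair pad (the red link's input), at a tip gap of about 12 mm and 5 to 6 N of downward force, after about 13 s; both tips looked on their pads in the wrist picture, but I had no separate contact reading for each tip.

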